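Top module off the pile and into the soldering row

ROBOT

A 6-joint arm with a two-finger parallel gripper is mounted at the origin on the work surface. World frame = base frame: x ahead of the robot, y to its left, z up, the work surface at z = 0. Lengths are in m, angles in rad, forces in N, time in s.
With the tool pointing down it reaches from about 0.35 to 0.975 m from the base axis. Payload 4.9 kg.
Tool frame: the origin (TCP) lies on the front face of the gripper's body, between the roots of the fingers; the fingertips stand ctrl.finger_overhang ahead of it and the grasp point (between the pads) lies 54 mm ahead of it (ctrl.finger_overhang is the distance from the TCP to the fingertips, in m); z points along the fingers, y is the line along which they close (so a half turn about z gives the same grasp; the last joint's range is limited). The gripper opens to 85 mm and grips with 20 to 120 N. Pads are 22 mm wide; open, the fingers measure 114 mm over their backs; the gripper's body (76 mm by 85 mm) begins 54 mm behind the grasp point. The pads swing forward as they close: fully open they stand 13 mm farther back than shut.
Start: joints at [-1.281, 0.053, 1.613, -0, 1.476, -0.119], TCP at [0.248, -0.573, 0.304] pointing down, gripper open.
Joint ranges: [-3.01, 3.01], [-1.01, 2.22], [0.06, 2.58], [-1.02, 4.17], [0.09, 2.62], [-3.14, 3.14]. Speed limits (rad/s): [2.57, 2.57, 3.14, 3.14, 3.14, 3.14].

INTERFACE

Orientations are given as a rotation vector (axis times angle).
In Python, from station import ctrl, vision gives the robot as it stands. The module is installed in compiled form; this text tells all that it offers.
- The arm moves only by the tool drive_tool, never from a script. Its argument "rows" is a list of rows, each a list of 2 entries, a list of its own where there are three numbers: the shift along the tool's x, y, z in m, then the turn about the tool's z in rad. A call has 1 to 10 rows; each row shifts and turns the commanded pose from where the row before left it, along the tool's axes as they then stand; what a row does not reach is not made up. A row lasts 1/10 s, in which the tool goes at most 50 mm and 8.59 degrees, less where a joint would pass 70% of its speed; a pose out of reach is approached as far as the arm can. A call with a gripper value outside its range is refused whole. "jaw" is the closure, from 0 (fully open) to 1 (shut), set as the call begins (left out, the last holds). The fingers move at their own pace and stop on an object; "grip_force" is the grip in N (left out, the last holds). Time passes only in rows, so rows that do not move let the fingers close. It gives the time, the measured TCP pose, the force, the opening and the grip force at its end, in the units of the state.
- ctrl.get_obs(): the state, without advancing time (a new reading comes with each control period).
- vision.get_image(name): name is "side" or "top"; returns a dict with "image" (480x640x3 uint8, blue, green, red), "vertical_fov" (degrees; the focal length in pixels is half the picture's height over the tangent of half this angle, whatever the lens; pixels are square), "cx", "cy" (the principal point, pixels), "R" (3x3) and "t" (3): a world point X has camera coordinates R X + t. Camera axes: x right, y down, z forward; pixel columns grow to the right and rows downward; lengths in m; the calibration is good to about 2 mm. A picture is of the moment at which its call begins. There is no depth.
- ctrl.finish_job(): hands the job in; it is judged then, once.
The state is a dict: "t": time; "q": joint angles; "dq": joint speeds; "effort": joint torques, N m; "tool_pos": TCP position; "tool_rot": TCP orientation; "contact_force": force on the tool from outside, world axes, zero at the start; "wrist_torque": the same for the moment, N m; "opening": finger opening in m; "grip_force": force on a finger pad.
Only numpy, scipy, OpenCV 4.12 (cv2) and the standard library are available. Lean on these libraries where they do the work, as an engineer would, in place of code of your own. Each camera call takes 0.05 s, during which the arm holds its last target. There are 200 camera calls.

TASK

Lift the top module, the one that leans on the others, off the pile without shifting the modules beneath it, and lay it gently, flat and board side up, at the open side of the row on the soldering board, its ends level with the row. Then push the row together by feel until all three modules sit snug side by side and firm against the aluminium fence, without ramming it. Leave everything else where it stands.

Things in the scene. Friction and masses are not known exactly. Their poses are not given: they have to be found in the camera images.
- top_module_center (a point): centre of the pile's top module: black housing, green board on top, 140 x 46 x 26 mm (x y z), 0.12-0.2 kg, plain sides; z out of the board face, x up the slope, towards the robot. It leans at 30 deg: its underside's low end stands on the table, and 104 mm along it rests on the bridge's far upper edge. Grasp across the 46 mm with the tool tilted to match; free air below mid-length
- bridge_module: module of the pile that lies level across the two lowest ones and carries the top one, its underside 26 mm and its top 52 mm above the table: same 140 x 46 x 26 mm module; origin at the centre of its underside, x along its length, z out of its board face; loose
- under_left: one of the two lowest modules of the pile, flat on the table, beside the low end of the top one: same 140 x 46 x 26 mm module; origin at the centre of its underside, x along its length, z out of its board face; loose. Its top is 26 mm above the table.
- under_right: the other lowest module, on the other side: same 140 x 46 x 26 mm module; origin at the centre of its underside, x along its length, z out of its board face; loose. The clear space between the two is about 70 mm and the top module's low end stands in it.
- soldering_board: plywood board 200 x 300 x 8 mm fixed to the table; origin at the centre of its underside, its top 8 mm above that. The row's modules lie along its x, side by side across its y. Along its -y side stands an adjustable aluminium fence, 22 mm above the board's top, screwed tight; its setting differs each time: the face the row meets lies somewhere between y = -125 and -103 mm
- row_first: first module of the row, lying on the board somewhere between 4 and 32 mm short of the fence: same 140 x 46 x 26 mm module; origin at the centre of its underside, x along its length, z out of its board face; loose, slides on the board at 0.6 to 1.5 N
- row_second: second module of the row, 5 to 12 mm from the first on its +y side; the new one belongs on this one's +y side: same 140 x 46 x 26 mm module; origin at the centre of its underside, x along its length, z out of its board face; loose, slides at 0.6 to 1.5 N. Pushing all three takes 2 to 5 N; at the fence the resistance rises sharply
- solder_reel: reel of solder, green flanges 60 mm across, 56 mm tall, standing; origin under its centre; loose bystander
- flux_bottle: clear bottle with red cap, 44 mm across, 110 mm tall; origin under its centre; loose bystander
- tip_tin: round tin of tip cleaner, 54 mm across, 16 mm tall; origin under its centre; loose bystander
- screwdriver: yellow screwdriver 170 mm long, lying; loose bystander
- flux_brush: brush 160 mm long with a wooden handle, lying; loose bystander

How it is judged:
On the way, in this order (a step that is already met when the one before it is completed fails the run):
1. the top module is lifted clear of the pile in the gripper (height (world z) of top_module_center above 0.095 m and contact force between the fingers and top_module above 0.5 N), for 0.2 s.
2. the closed row is pressed firm against the fence (contact force between row_first and soldering_board above 4 N and y of row_second in the frame of row_first between 0.043 and 0.048 m and y of top_module_center in the frame of row_second between 0.043 and 0.048 m), for 0.02 s.
At the end, for the whole second after the job is handed in: the row, pressed home to the fence, is closed: gaps first-second-new module under 2 mm; new one flat on the board, board side up; ends level within 7 mm (first within 12 mm of the board's middle), parallel to the fence within 3 degrees, at rest; the other pile modules within 6 mm of where they lay (x of row_first in the frame of soldering_board between -0.012 and 0.012 m and y of row_second in the frame of row_first between 0.043 and 0.048 m and x of row_second in the frame of row_first between -0.007 and 0.007 m and y of top_module_center in the frame of row_second between 0.043 and 0.048 m and x of top_module_center in the frame of row_second between -0.007 and 0.007 m and z of top_module_center in the frame of soldering_board between 0.018 and 0.024 m and y of row_first in the frame of soldering_board between -0.104 and -0.078 m and angle between each of row_first, row_second, top_module's own z axis and vertical below 0.05 rad and angle between the x axis of each of row_first, row_second, top_module and the x axis of soldering_board, either way round below 0.05 rad and linear speed of each of row_first, row_second, top_module below 0.01 m/s and distance of each of bridge_module, under_left, under_right from where it was at the start of the episode below 0.006 m); the robot touches nothing.
It fails at once if a module beneath the top one is shifted by more than 6 mm (distance of any of bridge_module, under_left, under_right from where it was at the start of the episode above 0.006 m).
It fails at once if the top module is dropped or flung: it moves faster than 0.35 m/s while not held (contact force between the fingers and top_module below 0.05 N and linear speed of top_module above 0.35 m/s).
It fails at once if the row is rammed into the fence with more than 45 N (contact force between row_first and soldering_board above 45 N).
It fails at once if a bystander is shifted by more than 20 mm (distance of any of solder_reel, flux_bottle, tip_tin, screwdriver, flux_brush from where it was at the start of the episode above 0.02 m).
It also fails if it takes over 61 s, if anything falls off the work surface, if the arm or the gripper's body presses on something with over 40 N, if the wrist force passes 120 N, or if a joint passes its speed limit or range.

## Working session

There is one attempt and no reset: what is moved stays moved. The work goes in short steps, Python scripts to look and compute and a tool call to move; the robot and the scene stay as the last step left them, time stands still between calls to the robot, and variables do not carry over. Pictures are saved under pics/ and viewed, at most 10 in all, crops included, and the job is handed in when it is done.

Besides the shell and the picture viewer there is one more tool, called after ">>>" as name([rows], argument=value, ...), one row to a line, values as JSON. drive_tool: Moves the arm, as the interface text tells. Its arguments: {"type":"object","properties":{"rows":{"type":"array","items":{"type":"array"}},"jaw":{"type":"number"},"grip_force":{"type":"number"}},"required":["rows"]}

```bash
mkdir -p pics; python3 - <<'E'
from station import ctrl, vision
import cv2,pickle
for n in("top","side"):
    d=vision.get_image(n); cv2.imwrite(f"pics/{n}0.png",d["image"]); pickle.dump(d,open(f"{n}0.pkl","wb"))
    print(n,d["vertical_fov"],d["cx"],d["cy"],d["R"],d["t"])
print(ctrl.get_obs(),ctrl.finger_overhang)
E
```

```text
top 51.184598549248896 321.6347658742042 245.20669683017692 [[ 0.01523012 -0.9997194  -0.01814271]
 [-0.98887166 -0.01237435 -0.14825554]
 [ 0.14798944  0.02019876 -0.98878265]] [0.00131313 0.61503409 1.18540737]
side 55.702866044748326 316.18363156779117 252.05736214138096 [[-0.83865713 -0.54464307 -0.00425906]
 [-0.39081701  0.60720102 -0.69178681]
 [ 0.379363   -0.57850743 -0.72208924]] [0.49694519 0.28924512 1.15548082]
{'t': 0.1, 'q': array([-1.28101496e+00,  5.33103338e-02,  1.61417234e+00,  2.32011666e-05,
        1.47599282e+00, -1.19056357e-01]), 'dq': array([ 0.00030311, -0.00192981, -0.00316858, -0.00019247,  0.00096468,
       -0.00095672]), 'effort': array([-1.49469893e-04, -3.94907427e+01, -3.71363068e+01, -6.88637465e-05,
        3.99524331e-03, -1.78051886e-05]), 'tool_pos': array([ 0.2483126 , -0.57308466,  0.30276439]), 'tool_rot': array([-3.07434378e+00, -6.37352876e-01,  2.15884028e-04]), 'contact_force': array([-0.24573538,  0.13514602,  0.36016644]), 'wrist_torque': array([ 0.00172103,  0.0541801 , -0.01155858]), 'grip_force': 0.0, 'opening': 0.08546810141543092} 0.0726
```

View pics/top0.png

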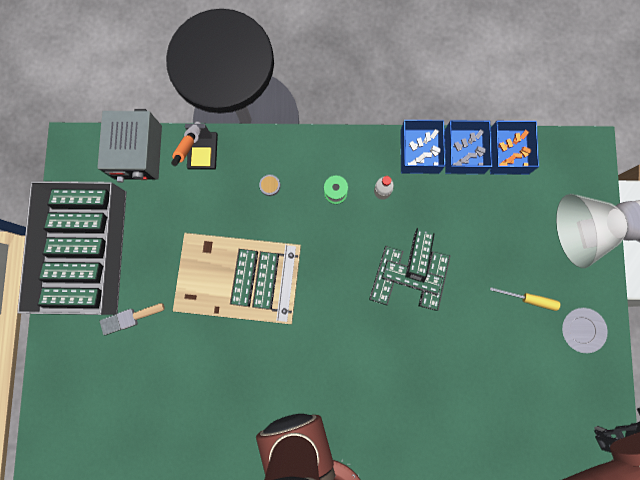

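View pics/side0.png

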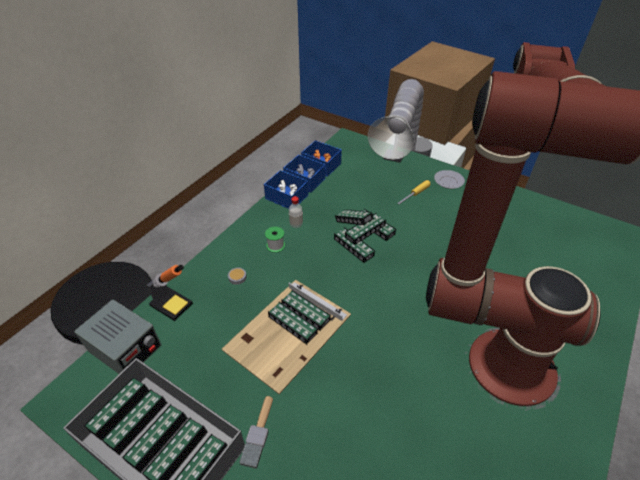

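```bash
python3 - <<'E'
import cv2
a=cv2.imread("pics/top0.png"); s=cv2.imread("pics/side0.png")
def crop(im,x,y,w,h,k,n):
    c=cv2.resize(im[y:y+h,x:x+w],None,fx=k,fy=k,interpolation=cv2.INTER_CUBIC)
    for i in range(0,w,10): cv2.putText(c,str(x+i),(i*k,8),0,.3,(0,255,255)); cv2.line(c,(i*k,0),(i*k,c.shape[0]),(0,255,255) ,1) if i%20==0 else 0
    for i in range(0,h,10): cv2.putText(c,str(y+i),(0,i*k+4),0,.3,(0,255,255)); cv2.line(c,(0,i*k),(c.shape[1],i*k),(0,255,255),1) if i%20==0 else 0
    cv2.imwrite(n,c)
crop(a,365,220,90,92,6,"pics/c1.png")
crop(a,170,228,133,98,6,"pics/c2.png")
crop(s,328,202,72,62,9,"pics/c3.png")
E
```

```text
(no output)
```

View pics/c1.png

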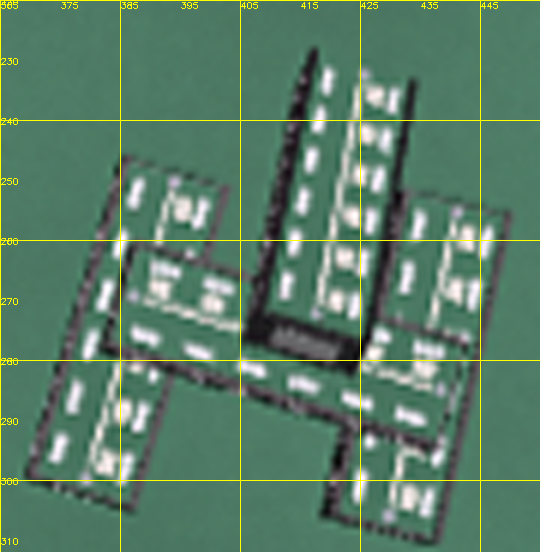

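View pics/c2.png

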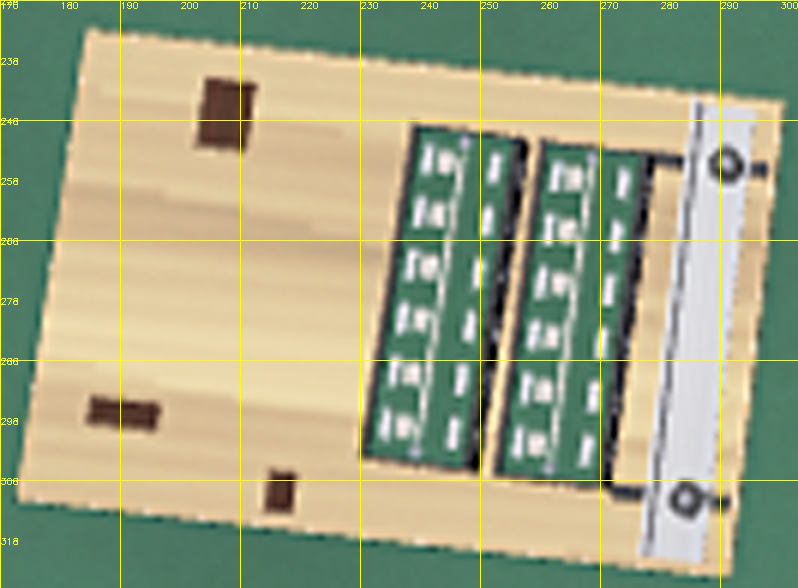

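View pics/c3.png

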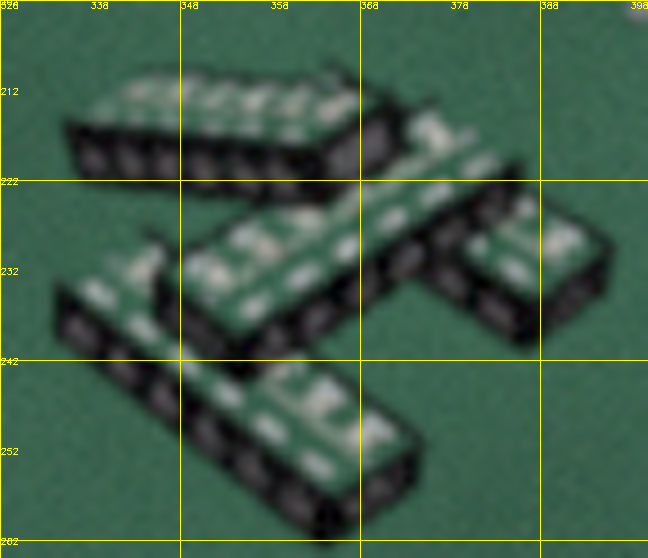

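```bash
cat > h.py <<'E'
import numpy as np,pickle
from scipy.optimize import least_squares
from scipy.spatial.transform import Rotation as Ro
def proj(d,X):
    c=X@np.array(d["R"]).T+d["t"]; f=240/np.tan(np.radians(d["vertical_fov"])/2)
    return np.c_[d["cx"]+f*c[:,0]/c[:,2], d["cy"]+f*c[:,1]/c[:,2]]
def uncrop(p,x,y,k): return (np.array(p,float)+.5)/k-.5+[x,y]
def fit(obs,pose,p0):  # obs: list of (cam, local pts, px)
    r=lambda p:np.concatenate([(proj(d,pose(p,np.array(L,float)))-px).ravel() for d,L,px in obs])
    s=least_squares(r,p0,loss="soft_l1",x_scale=[.1,.1,.1]); return s.x,r(s.x).reshape(-1,2)
def flat(z):
    return lambda p,L: L@Ro.from_euler("z",p[2]).as_matrix().T+[p[0],p[1],z]
def lean(p,L): # p = module centre xy, yaw (0: upslope = -x world)
    M=np.array([[-.866,0,.5],[0,-1,0],[.5,0,.866]]).T.T
    M=np.c_[[-.86603,0,.5],[0,-1,0],[.5,0,.86603]]
    M=Ro.from_euler("z",p[2]).as_matrix()@M
    return L@M.T+[p[0],p[1],.035+.01126]
T,S=[pickle.load(open(n+"0.pkl","rb")) for n in("top","side")]
E
cat > fit0.py <<'E'
from h import *
np.set_printoptions(precision=4,suppress=True)
a,b,c=.07,.023,.013  # module frame: +x upslope (toward robot), +y = -y world
Lt=[[-a,-b,c],[-a,b,c],[a,b,c],[a,-b,c],[a,-b,-c],[a,b,-c]]
Pt=uncrop([(314,47),(413,80),(372,348),(252,315),(247,340),(357,372)],365,220,6)
Ls=[[a,-b,c],[a,b,c],[-a,-b,c],[-a,b,c],[a,-b,-c],[-a,-b,-c]]
Ps=uncrop([(318,150),(385,95),(65,120),(130,72),(325,200),(78,180)],328,202,9)
for o in([(T,Lt,Pt)],[(S,Ls,Ps)],[(T,Lt,Pt),(S,Ls,Ps)]):
    p,r=fit(o,lean,[.6,-.2,0]); print("top",p,"\n",r.T)
P=uncrop([(88,28),(784,100),(733,577),(18,502)],170,228,6)
for n,A,B,z,P in(("board",.1,.15,.008,P),
 ("second",a,b,.034,uncrop([(413,123),(522,138),(475,470),(361,458)],170,228,6)),
 ("first",a,b,.034,uncrop([(540,140),(647,155),(603,487),(495,475)],170,228,6)),
 ("uleft",a,b,.026,uncrop([(122,155),(228,187),(133,510),(25,477)],365,220,6)),
 ("uright",a,b,.026,uncrop([(400,190),(510,213),(435,543),(322,515)],365,220,6)),
 ("bridge",b,a,.052,uncrop([(133,245),(470,340),(438,445),(107,345)],365,220,6))):
    L=[[A,B,0],[A,-B,0],[-A,-B,0],[-A,B,0]]
    p,r=fit([(T,L,P)],flat(z),[.6,0,0]); print(n,p,"\n",r.T)
    if n=="board": q=p
    else:
        d=Ro.from_euler("z",-q[2]).as_matrix()[:2,:2]@(p[:2]-q[:2]); print("  in board",d,p[2]-q[2])
E
python3 fit0.py
```

```text
top [ 0.5952 -0.2303 -0.2762] 
 [[-0.6412  0.664   0.2729  1.1802 -0.8654 -0.4417]
 [ 0.1792 -0.1849 -0.9307 -1.046   0.9285  1.1279]]
top [ 0.5972 -0.229  -0.2552] 
 [[-1.6085  1.0629 -1.137   1.3999  0.1446 -0.0638]
 [-0.7115 -1.225   0.4038 -0.3728  1.1647  0.6356]]
top [ 0.5958 -0.2298 -0.2712] 
 [[-0.9703  0.3563  0.1971  1.0802 -0.9369 -0.4892 -1.3665  1.4742 -0.4972
   2.1785  0.3392  0.5264]
 [-0.0348 -0.4871 -1.186  -1.2057  0.779   0.8844 -0.6317 -1.0334  0.2182
  -0.4479  1.2757  0.4764]]
board [ 0.536   0.2223 -0.0888] 
 [[-0.2149  0.3315 -0.042  -0.0627]
 [ 0.2967  0.0287 -0.0881 -0.2255]]
second [ 0.5354  0.2017 -0.1088] 
 [[-0.019   0.0807 -0.2542  0.1881]
 [-0.2148 -0.4936  0.5128  0.1784]]
  in board [ 0.0012 -0.0206] -0.020043846798171033
first [ 0.5291  0.1486 -0.1017] 
 [[-0.1785  0.3298  0.2384 -0.398 ]
 [-0.2593 -0.6616  0.5286  0.3215]]
  in board [-0.0003 -0.074 ] -0.012881011653320854
uleft [ 0.5462 -0.1494 -0.2898] 
 [[-0.0458  0.0796 -0.0014 -0.0324]
 [-0.1735 -0.0586  0.191   0.0336]]
  in board [ 0.043  -0.3693] -0.20097148205231896
uright [ 0.5343 -0.2679 -0.2418] 
 [[ 0.0486 -0.1121 -0.1663  0.2319]
 [-0.6291  0.1668  0.2577  0.1077]]
  in board [ 0.0417 -0.4884] -0.1529987439207342
bridge [ 0.5397 -0.2104 -0.2758] 
 [[ 0.1224  0.003   0.4714 -0.6671]
 [-0.9022 -0.3151  0.5235  0.5576]]
  in board [ 0.042  -0.4307] -0.1869868170734419
```

```bash
cat > m.py <<'E'
import sys
from h import *
from station import ctrl
def go(x,y,z,yaw):  # yaw of lateral: tool y along world dir at angle pi/2+yaw, either way
    o=ctrl.get_obs(); R=Ro.from_rotvec(o["tool_rot"]).as_matrix()
    ty=R[:,1]; cur=np.arctan2(ty[1],ty[0]); w=np.pi/2+yaw
    e=(w-cur+np.pi/2)%np.pi-np.pi/2   # world z rotation wanted
    turn=-e  # tool z points down
    R2=R@Ro.from_euler("z",turn).as_matrix()
    d=np.array([x,y,z])-o["tool_pos"]
    print("turn",round(turn,4),"shift after turn",(R2.T@d).round(4),"| tilt",R[:,2].round(3),"pos",o["tool_pos"].round(4),"q6",o["q"][5].round(2),"t",o["t"],"open",o["opening"],"over",ctrl.finger_overhang,"F",o["contact_force"].round(2))
if __name__=="__main__": go(*map(float,sys.argv[1:]))
E
python3 m.py .596 -.23 .25 -.275
```

```text
turn 0.6838 shift after turn [ 0.2415 -0.4245  0.0532] | tilt [-0.001  0.002 -1.   ] pos [ 0.2483 -0.5731  0.3028] q6 -0.12 t 0.1 open 0.08546810141543092 over 0.0726 F [-0.25  0.14  0.36]
```

>>> drive_tool([
  [[0,0,0],0.1368],
  [[0,0,0],0.1368],
  [[0,0,0],0.1368],
  [[0,0,0],0.1368],
  [[0,0,0],0.1366],
], jaw=0.2, grip_force=30)

```text
t: 0.6
tool_pos: [0.2483, -0.5732, 0.3031]
tool_rot: [-3.11, 0.439, 0.001]
contact_force: [-0.6, -0.7, -0.2]
opening: 0.0683
grip_force: 0.0
```

>>> drive_tool([
  [[0.019,-0.034,0],0],
  [[0.019,-0.034,0],0],
  [[0.019,-0.034,0],0],
  [[0.019,-0.034,0],0],
  [[0.019,-0.034,0],0],
  [[0.019,-0.034,0],0],
  [[0.019,-0.034,0],0],
  [[0.019,-0.034,0],0],
  [[0.019,-0.034,0],0],
  [[0.019,-0.034,0],0],
])

```text
t: 1.6
tool_pos: [0.5244, -0.2964, 0.3033]
tool_rot: [-3.112, 0.43, 0.001]
contact_force: [0.0, -1.1, -0.2]
opening: 0.0683
grip_force: 0.0
```

>>> drive_tool([
  [[0.019,-0.034,0.01],0],
  [[0.019,-0.034,0.02],0],
  [[0,0,0.02],0],
  [[0,0,0],0],
])

```text
t: 2.0
tool_pos: [0.5776, -0.2408, 0.2493]
tool_rot: [-3.11, 0.427, 0.012]
contact_force: [-1.1, -0.5, -0.7]
opening: 0.0684
grip_force: 0.0
```

```bash
python3 m.py .596 -.23 .12 -.275
```

```text
turn 0.002 shift after turn [ 0.0158 -0.0152  0.1292] | tilt [-0.007  0.004 -1.   ] pos [ 0.5776 -0.2408  0.2493] q6 1.33 t 2.0 open 0.06837572185663514 over 0.0726 F [-1.12 -0.55 -0.71]
```

>>> drive_tool([
  [[0.008,-0.0076,0],0.001],
  [[0.0078,-0.0076,0],0.001],
  [[0,0,0.03],0],
  [[0,0,0.035],0],
  [[0,0,0.03],0],
  [[0,0,0],0],
  [[0,0,0],0],
])

```text
t: 2.7
tool_pos: [0.5986, -0.2328, 0.1601]
tool_rot: [3.111, -0.434, 0.001]
contact_force: [-0.2, -0.5, 0.6]
opening: 0.068
grip_force: 0.0
```

```bash
python3 m.py .596 -.23 .12 -.275; python3 - <<'E'
from station import vision
import cv2,pickle,numpy as np
o=[]
for n,(x,y,w,h) in(("top",(355,205,110,110)),("side",(310,150,100,110))):
    d=vision.get_image(n); pickle.dump(d,open(n+"1.pkl","wb")); cv2.imwrite(f"pics/{n}1.png",d["image"])
    c=cv2.resize(d["image"][y:y+h,x:x+w],None,fx=5 if n=="side" else 2.5,fy=5 if n=="side" else 2.5,interpolation=cv2.INTER_CUBIC)
    o.append(c)
c=np.zeros((550,800,3),np.uint8); c[:275,:275]=o[0]; c[:,290:790]=o[1]
cv2.imwrite("pics/c4.png",c)
E
```

```text
turn -0.0025 shift after turn [-0.0033 -0.002   0.04  ] | tilt [ 0.001 -0.    -1.   ] pos [ 0.5986 -0.2328  0.1601] q6 1.36 t 2.7 open 0.06804365183856292 over 0.0726 F [-0.21 -0.52  0.61]
```

View pics/c4.png

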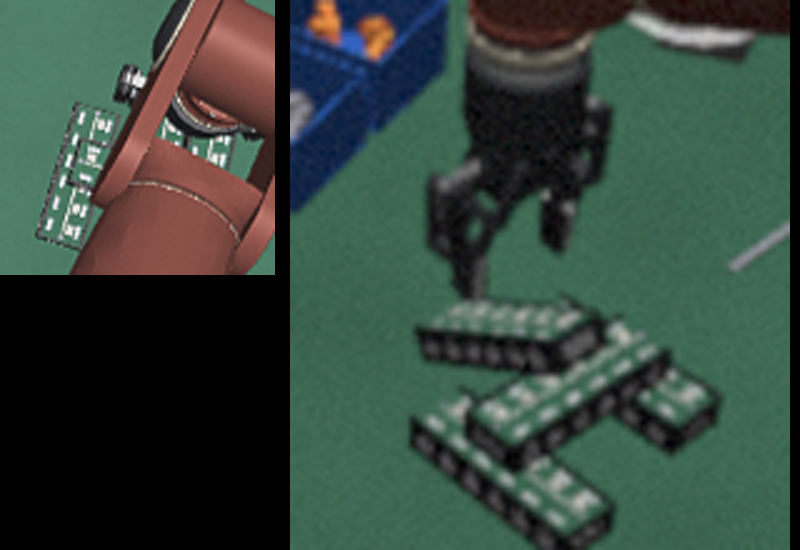

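```bash
python3 - <<'E'
from h import *
p=np.array([.5986,-.2328,.1601]); lat=np.array([.272,.962,0])
for z in(.060,.066,.0726,.079):
    print(z,proj(S,np.array([p+s*lat*.039-[0,0,z] for s in(1,-1)])).round(1).tolist())
E
```

```text
0.06 [[345.4, 208.6], [363.0, 198.0]]
0.066 [[345.4, 210.0], [362.8, 199.5]]
0.0726 [[345.3, 211.6], [362.7, 201.1]]
0.079 [[345.2, 213.1], [362.5, 202.6]]
```

>>> drive_tool([
  [[-0.0033,-0.002,0],-0.0025],
  [[0,0,0.015],0],
  [[0,0,0.015],0],
  [[0,0,0.014],0],
  [[0,0,0.013],0],
  [[0,0,0],0],
  [[0,0,0],0],
])

```text
t: 3.5
tool_pos: [0.595, -0.2294, 0.1009]
tool_rot: [-3.112, 0.43, 0.002]
contact_force: [-0.6, -0.2, 0.1]
opening: 0.0681
grip_force: 0.0
```

>>> drive_tool([
  [[0,0,0],0],
  [[0,0,0],0],
  [[0,0,0],0],
], jaw=0.36)

```text
t: 3.8
tool_pos: [0.5958, -0.2298, 0.1028]
tool_rot: [3.112, -0.43, 0.002]
contact_force: [0.1, 0.3, 0.2]
opening: 0.0552
grip_force: 0.0
```

```bash
python3 m.py .596 -.23 .103 -.275
```

```text
turn 0.0005 shift after turn [ 0.0002  0.0001 -0.0002] | tilt [ 0.001 -0.001 -1.   ] pos [ 0.5958 -0.2298  0.1028] q6 1.36 t 3.8 open 0.055243567633494355 over 0.0726 F [0.13 0.32 0.18]
```

>>> drive_tool([
  [[0,0,0],0],
  [[0,0,0],0],
], jaw=0.43)

```text
t: 4.0
tool_pos: [0.5955, -0.2296, 0.1022]
tool_rot: [3.112, -0.43, 0.001]
contact_force: [-0.1, 0.4, 0.3]
opening: 0.0486
grip_force: 0.0
```

>>> drive_tool([
  [[0,0,0],0],
  [[0,0,0],0],
  [[0,0,0],0],
  [[0,0,0],0],
], jaw=0.6, grip_force=40)

```text
t: 4.4
tool_pos: [0.5956, -0.2297, 0.1022]
tool_rot: [3.112, -0.43, 0.001]
contact_force: [0.4, 0.4, 2.4]
opening: 0.0454
grip_force: 41.1
```

>>> drive_tool([
  [[0,0,-0.005],0],
  [[0,0,-0.01],0],
  [[0,0,-0.015],0],
  [[0,0,-0.02],0],
  [[0,0,-0.025],0],
  [[0,0,-0.025],0],
  [[0,0,-0.025],0],
  [[0,0,-0.025],0],
  [[0,0,0],0],
  [[0,0,0],0],
])

```text
t: 5.4
tool_pos: [0.5955, -0.2297, 0.2529]
tool_rot: [3.111, -0.43, 0.003]
contact_force: [-0.0, -0.3, -2.0]
opening: 0.0458
grip_force: 41.0
```

```bash
python3 m.py .596 -.23 .103 -.275; python3 - <<'E'
from station import vision
import cv2,pickle,numpy as np
d=vision.get_image("side"); pickle.dump(d,open("side2.pkl","wb"))
x,y=300,110
c=cv2.resize(d["image"][y:y+150,x:x+130],None,fx=4,fy=4,interpolation=cv2.INTER_CUBIC)
cv2.imwrite("pics/c5.png",c)
E
```

```text
turn 0.0005 shift after turn [3.000e-04 1.000e-04 1.499e-01] | tilt [ 0.002 -0.001 -1.   ] pos [ 0.5955 -0.2297  0.2529] q6 1.36 t 5.4 open 0.045831774227344434 over 0.0726 F [-0.01 -0.31 -2.01]
```

View pics/c5.png

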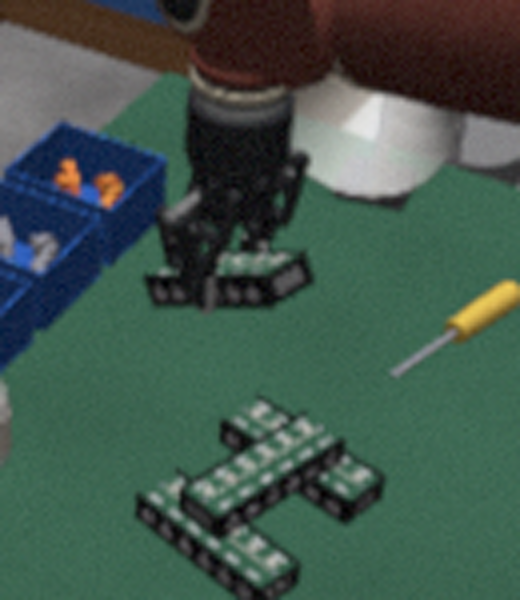

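```bash
python3 m.py .5385 .282 .25 -.095
```

```text
turn -0.1795 shift after turn [-0.1047 -0.5037  0.0014] | tilt [-0.001  0.001 -1.   ] pos [ 0.5949 -0.2293  0.2511] q6 1.36 t 5.45 open 0.04535540916444676 over 0.0726 F [ 0.23 -0.22 -2.18]
```

>>> drive_tool([
  [[0,0,0],-0.06],
  [[0,0,0],-0.06],
  [[0,0,0],-0.0595],
  [[-0.003,-0.0144,0],0],
  [[-0.0047,-0.0229,0],0],
  [[-0.006,-0.029,0],0],
  [[-0.007,-0.0337,0],0],
  [[-0.007,-0.0337,0],0],
  [[-0.007,-0.0337,0],0],
  [[-0.007,-0.0337,0],0],
])

```text
t: 6.45
tool_pos: [0.5716, -0.0231, 0.2503]
tool_rot: [-3.137, 0.151, 0.004]
contact_force: [1.4, 0.0, -1.4]
opening: 0.0455
grip_force: 41.1
```

>>> drive_tool([
  [[-0.007,-0.0337,0],0],
  [[-0.007,-0.0337,0],0],
  [[-0.007,-0.0337,0],0],
  [[-0.007,-0.0337,0],0],
  [[-0.007,-0.0337,0],0],
  [[-0.007,-0.0337,0],0],
  [[-0.007,-0.0337,0],0],
  [[-0.006,-0.029,0],0],
  [[-0.0047,-0.0229,0],0],
  [[-0.003,-0.0144,0],0],
])

```text
t: 7.45
tool_pos: [0.5375, 0.2833, 0.2504]
tool_rot: [3.138, -0.148, -0.004]
contact_force: [0.2, 1.2, -1.1]
opening: 0.0456
grip_force: 41.1
```

>>> drive_tool([
  [[0,0,0],0],
  [[0,0,0],0],
])

```text
t: 7.65
tool_pos: [0.5388, 0.281, 0.2513]
tool_rot: [3.137, -0.149, -0.001]
contact_force: [0.1, -0.5, -1.4]
opening: 0.0458
grip_force: 41.2
```

```bash
python3 m.py .5385 .282 .13 -.095
```

```text
turn -0.0001 shift after turn [-0.0003 -0.0011  0.1213] | tilt [-0.001 -0.001 -1.   ] pos [0.5388 0.281  0.2513] q6 2.02 t 7.65 open 0.04581909196062401 over 0.0726 F [ 0.11 -0.49 -1.39]
```

>>> drive_tool([
  [[0,-0.001,0.02],0],
  [[0,0,0.03],0],
  [[0,0,0.03],0],
  [[0,0,0.025],0],
  [[0,0,0.015],0],
  [[0,0,0],0],
])

```text
t: 8.25
tool_pos: [0.538, 0.2808, 0.1291]
tool_rot: [3.136, -0.151, -0.008]
contact_force: [0.2, -0.2, -1.8]
opening: 0.0455
grip_force: 41.2
```

>>> drive_tool([
  [[0,0,0.005],0],
  [[0,0,0.005],0],
  [[0,0,0.005],0],
  [[0,0,0],0],
  [[0,0,0],0],
], grip_force=20)

```text
t: 8.75
tool_pos: [0.5394, 0.2825, 0.1172]
tool_rot: [-3.138, 0.149, -0.001]
contact_force: [0.1, -0.6, -0.5]
opening: 0.0457
grip_force: 41.2
```

>>> drive_tool([
  [[0,0,0.003],0],
  [[0,0,0.003],0],
  [[0,0,0],0],
])

```text
t: 9.05
tool_pos: [0.5391, 0.2823, 0.1105]
tool_rot: [3.138, -0.149, -0.001]
contact_force: [0.2, -0.5, -1.9]
opening: 0.0454
grip_force: 41.3
```

>>> drive_tool([
  [[0,0,0],0],
  [[0,0,0.003],0],
  [[0,0,0],0],
], jaw=0.6, grip_force=20)

```text
t: 9.35
tool_pos: [0.5397, 0.2827, 0.1094]
tool_rot: [-3.138, 0.149, -0.001]
contact_force: [-3.0, -0.5, 4.9]
opening: 0.0458
grip_force: 41.9
```

>>> drive_tool([
  [[0,0,0.003],0],
  [[0,0,0.003],0],
  [[0,0,0],0],
])

```text
t: 9.65
tool_pos: [0.5402, 0.2833, 0.1044]
tool_rot: [-3.136, 0.149, -0.003]
contact_force: [-5.2, 1.5, 8.9]
opening: 0.0454
grip_force: 42.0
```

>>> drive_tool([
  [[0,0,0.003],0],
  [[0,0,0.003],0],
  [[0,0,0],0],
  [[0,0,0],0],
])

```text
t: 10.05
tool_pos: [0.5401, 0.2834, 0.0981]
tool_rot: [-3.136, 0.148, -0.003]
contact_force: [-3.8, 1.6, 7.9]
opening: 0.046
grip_force: 41.6
```

```bash
python3 m.py .5385 .282 .1 -.095; python3 - <<'E'
from station import vision
import cv2,pickle,numpy as np
d=vision.get_image("side"); pickle.dump(d,open("side3.pkl","wb"))
x,y=200,220
c=cv2.resize(d["image"][y:y+150,x:x+180],None,fx=4,fy=4,interpolation=cv2.INTER_CUBIC)
cv2.imwrite("pics/c6.png",c)
E
```

```text
turn 0.0004 shift after turn [-0.0015  0.0015 -0.0019] | tilt [ 0.002  0.002 -1.   ] pos [0.5401 0.2834 0.0981] q6 2.03 t 10.05 open 0.046006018042862515 over 0.0726 F [-3.8   1.57  7.91]
```

View pics/c6.png

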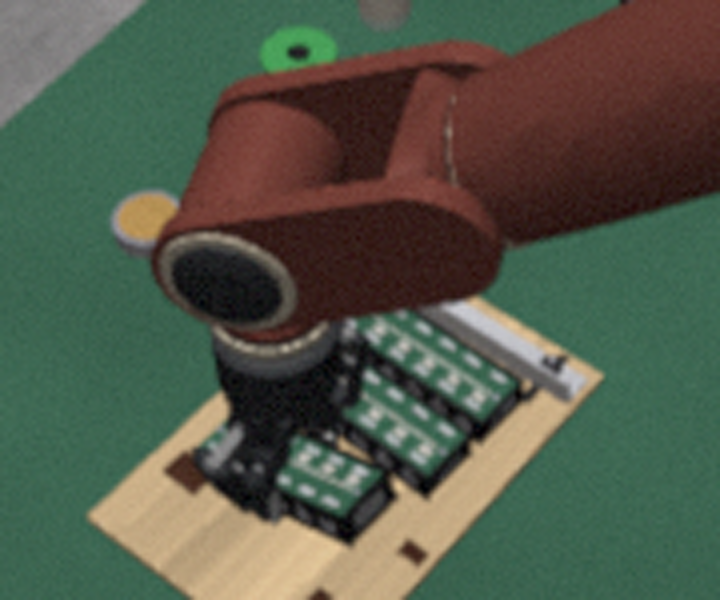

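>>> drive_tool([
  [[0,0,0.003],0],
  [[0,0,0.003],0],
  [[0,0,0.003],0],
  [[0,0,0.003],0],
  [[0,0,0],0],
  [[0,0,0],0],
])

```text
t: 10.7
tool_pos: [0.5399, 0.2831, 0.0853]
tool_rot: [-3.136, 0.149, -0.003]
contact_force: [-3.3, 2.0, 5.9]
opening: 0.0453
grip_force: 41.3
```

>>> drive_tool([
  [[0,0,0.002],0],
  [[0,0,0.002],0],
  [[0,0,0],0],
  [[0,0,0],0],
])

```text
t: 11.1
tool_pos: [0.5398, 0.2829, 0.081]
tool_rot: [-3.137, 0.149, -0.002]
contact_force: [-3.2, 1.5, 5.3]
opening: 0.0455
grip_force: 41.6
```

>>> drive_tool([
  [[0,0,0.002],0],
  [[0,0,0],0],
  [[0,0,0],0],
])

```text
t: 11.4
tool_pos: [0.5399, 0.2829, 0.079]
tool_rot: [-3.137, 0.149, -0.002]
contact_force: [-2.9, 1.1, 4.5]
opening: 0.0453
grip_force: 41.7
```

>>> drive_tool([
  [[0,0,0.0015],0],
  [[0,0,0],0],
  [[0,0,0],0],
])

```text
t: 11.7
tool_pos: [0.54, 0.2829, 0.0784]
tool_rot: [-3.137, 0.149, -0.002]
contact_force: [-4.7, 0.9, 9.6]
opening: 0.0455
grip_force: 43.8
```

>>> drive_tool([
  [[0,0,0.0015],0],
  [[0,0,0],0],
  [[0,0,0],0],
])

```text
t: 12.0
tool_pos: [0.5401, 0.283, 0.0784]
tool_rot: [-3.138, 0.149, -0.001]
contact_force: [-8.7, -1.6, 18.7]
opening: 0.0456
grip_force: 49.4
```

>>> drive_tool([
  [[0,0,-0.0015],0],
  [[0,0,0],0],
])

```text
t: 12.2
tool_pos: [0.5401, 0.2829, 0.0784]
tool_rot: [-3.137, 0.149, -0.003]
contact_force: [-4.6, 0.1, 9.5]
opening: 0.0456
grip_force: 45.2
```

>>> drive_tool([
  [[0,0,0],0],
  [[0,0,0],0],
  [[0,0,0],0],
], jaw=0.35)

```text
t: 12.5
tool_pos: [0.5396, 0.2823, 0.0766]
tool_rot: [-3.138, 0.149, -0.001]
contact_force: [-0.2, 0.9, 2.3]
opening: 0.0552
grip_force: 1.5
```

>>> drive_tool([
  [[0,0,-0.01],0],
  [[0,0,-0.02],0],
  [[0,0,-0.03],0],
  [[0,0,-0.03],0],
  [[0.0,-0.03,0],0],
  [[0,-0.04,0],0],
  [[0,-0.04,0],0],
  [[0,0,0],0],
])

```text
t: 13.3
tool_pos: [0.5495, 0.3955, 0.1669]
tool_rot: [-3.136, 0.144, -0.001]
contact_force: [-0.3, -0.9, -0.3]
opening: 0.0554
grip_force: 0.0
```

```bash
python3 m.py .5385 .282 .1 -.095; python3 - <<'E'
from station import vision
import cv2,pickle,numpy as np
d=vision.get_image("top"); pickle.dump(d,open("top4.pkl","wb"))
x,y=170,228
a=cv2.resize(d["image"][y:y+98,x:x+133],None,fx=6,fy=6,interpolation=cv2.INTER_CUBIC)
cv2.imwrite("pics/c7.png",a)
E
```

```text
turn 0.0035 shift after turn [-0.0002  0.1142  0.0667] | tilt [ 0.001  0.002 -1.   ] pos [0.5495 0.3955 0.1669] q6 2.18 t 13.3 open 0.05535413468674338 over 0.0726 F [-0.31 -0.87 -0.27]
```

View pics/c7.png

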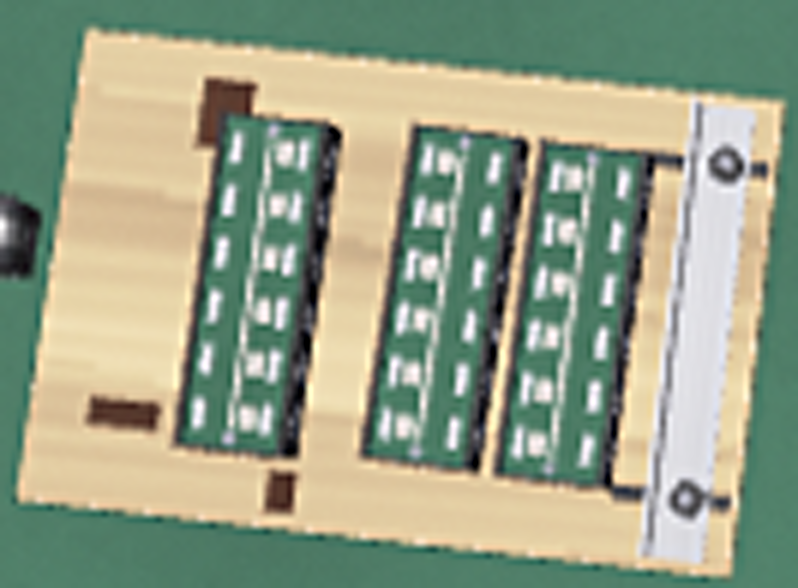

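```bash
cat >> fit0.py <<'E'
print("----")
L=[[a,b,0],[a,-b,0],[-a,-b,0],[-a,b,0]]
p,r=fit([(T,L,uncrop([(225,117),(330,128),(290,452),(175,443)],170,228,6))],flat(.034),[.6,0,0])
print("new",p,"\n",r.T,"in board",Ro.from_euler("z",-q[2]).as_matrix()[:2,:2]@(p[:2]-q[:2]),p[2]-q[2])
F=[];
for e in uncrop([(697,100),(645,555),(690,100),(640,550)],170,228,6):
    s=least_squares(lambda w:(proj(T,np.array([[w[0],w[1],.03]]))-e).ravel(),[.5,.1]).x; F.append(Ro.from_euler("z",-q[2]).as_matrix()[:2,:2]@(s-q[:2]))
print(np.array(F))
E
python3 fit0.py | sed -n '/----/,$p'
```

```text
----
new [ 0.5394  0.2794 -0.088 ] 
 [[-0.2986  0.4487 -0.3844  0.2412]
 [-1.0782 -1.076   1.257   0.8211]] in board [-0.0017  0.0572] 0.0008135380973938316
[[ 0.0931 -0.1148]
 [-0.0948 -0.1152]
 [ 0.0928 -0.1119]
 [-0.093  -0.1129]]
```

```bash
python3 m.py .5462 .3368 .08 -1.6596
```

```text
turn 1.5673 shift after turn [ 0.0569 -0.0019  0.0865] | tilt [ 0. -0. -1.] pos [0.5494 0.3936 0.1665] q6 2.17 t 13.35 open 0.05536087505014408 over 0.0726 F [ 0.28  0.18 -0.24]
```

>>> drive_tool([
  [[0,0,0],-0.145],
  [[0,0,0],-0.145],
  [[0,0,0],-0.145],
  [[0,0,0],-0.145],
  [[0,0,0],-0.145],
  [[0,0,0],-0.145],
  [[0,0,0],-0.145],
  [[0,0,0],-0.145],
  [[0,0,0],-0.145],
  [[0,0,0],-0.145],
], jaw=0)

```text
t: 14.35
tool_pos: [0.5496, 0.3905, 0.1662]
tool_rot: [2.443, 1.975, -0.002]
contact_force: [-0.6, 0.8, 0.2]
opening: 0.0852
grip_force: 0.0
```

>>> drive_tool([
  [[0,0,0],-0.1243],
  [[-0.028,0,0],0],
  [[-0.0289,0.0019,0],0],
  [[0,0,0],0],
  [[0,0,0],0],
])

```text
t: 14.85
tool_pos: [0.5464, 0.3338, 0.1664]
tool_rot: [-2.323, -2.115, 0.0]
contact_force: [-0.6, -0.5, 0.4]
opening: 0.0851
grip_force: 0.0
```

```bash
python3 m.py .5462 .3368 .08 -1.6596
```

```text
turn -0.0046 shift after turn [ 0.003  -0.0004  0.0864] | tilt [-0. -0. -1.] pos [0.5464 0.3338 0.1664] q6 0.53 t 14.85 open 0.08505894877588727 over 0.0726 F [-0.65 -0.51  0.37]
```

>>> drive_tool([
  [[0.003,0,0.02],-0.0046],
  [[0,0,0.02],0],
  [[0,0,0.02],0],
  [[0,0,0.012],0],
  [[0,0,0.008],0],
  [[0,0,0.006],0],
  [[0,0,0],0],
  [[0,0,0],0],
])

```text
t: 15.65
tool_pos: [0.5471, 0.3383, 0.0812]
tool_rot: [2.316, 2.123, 0.002]
contact_force: [0.0, -0.3, -0.3]
opening: 0.0853
grip_force: 0.0
```

>>> drive_tool([
  [[-0.005,0,0],0],
  [[-0.005,0,0],0],
  [[-0.004,0,0],0],
  [[-0.004,0,0],0],
  [[-0.004,0,0],0],
  [[-0.004,0,0],0],
  [[-0.004,0,0],0],
  [[0,0,0],0],
])

```text
t: 16.45
tool_pos: [0.5441, 0.3076, 0.0804]
tool_rot: [2.316, 2.122, -0.0]
contact_force: [0.0, 0.7, 0.2]
opening: 0.0853
grip_force: 0.0
```

>>> drive_tool([
  [[-0.004,0,0],0],
  [[-0.004,0,0],0],
  [[-0.004,0,0],0],
  [[-0.004,0,0],0],
  [[-0.004,0,0],0],
  [[-0.003,0,0],0],
  [[-0.003,0,0],0],
])

```text
t: 17.15
tool_pos: [0.5418, 0.282, 0.0804]
tool_rot: [-2.316, -2.123, -0.0]
contact_force: [-0.2, 1.3, 0.6]
opening: 0.0857
grip_force: 0.7
```

>>> drive_tool([
  [[-0.002,0,0],0],
  [[-0.002,0,0],0],
  [[-0.002,0,0],0],
  [[-0.002,0,0],0],
])

```text
t: 17.55
tool_pos: [0.5411, 0.2743, 0.0804]
tool_rot: [-2.316, -2.123, -0.0]
contact_force: [-0.1, 2.3, 0.3]
opening: 0.0852
grip_force: 1.1
```

>>> drive_tool([
  [[-0.002,0,0],0],
  [[-0.002,0,0],0],
  [[-0.002,0,0],0],
])

```text
t: 17.85
tool_pos: [0.5406, 0.2682, 0.0804]
tool_rot: [-2.316, -2.123, -0.0]
contact_force: [0.5, 2.4, -0.1]
opening: 0.085
grip_force: 1.1
```

>>> drive_tool([
  [[-0.0015,0,0],0],
  [[-0.0015,0,0],0],
  [[-0.0015,0,0],0],
])

```text
t: 18.15
tool_pos: [0.5402, 0.2637, 0.0804]
tool_rot: [-2.316, -2.123, -0.0]
contact_force: [1.1, 2.4, -0.0]
opening: 0.0856
grip_force: 1.1
```

>>> drive_tool([
  [[-0.0015,0,0],0],
  [[-0.0015,0,0],0],
])

```text
t: 18.35
tool_pos: [0.54, 0.2607, 0.0804]
tool_rot: [2.316, 2.123, 0.0]
contact_force: [-0.1, 2.2, 0.5]
opening: 0.0855
grip_force: 1.1
```

>>> drive_tool([
  [[-0.001,0,0],0],
  [[-0.001,0,0],0],
])

```text
t: 18.55
tool_pos: [0.5403, 0.2601, 0.0809]
tool_rot: [-2.316, -2.12, -0.007]
contact_force: [2.1, 10.2, -0.6]
opening: 0.0853
grip_force: 5.0
```

>>> drive_tool([
  [[-0.001,0,0],0],
  [[-0.001,0,0],0],
])

```text
t: 18.75
tool_pos: [0.5405, 0.2597, 0.0814]
tool_rot: [-2.316, -2.117, -0.013]
contact_force: [1.6, 17.0, -1.5]
opening: 0.0853
grip_force: 8.3
```

>>> drive_tool([
  [[0,0,0],0],
  [[0.002,0,0],0],
  [[0.004,0,0],0],
  [[0.01,0,0],0],
  [[0.02,0,0],0],
  [[0,0,-0.03],0],
  [[0,0,-0.04],0],
  [[0.03,0,-0.02],0],
  [[0.04,0,0],0],
  [[0.04,0,0],0],
])

```text
t: 19.75
tool_pos: [0.5529, 0.4047, 0.1722]
tool_rot: [2.316, 2.122, 0.004]
contact_force: [1.0, 0.4, -0.3]
opening: 0.0849
grip_force: 0.0
```

```bash
python3 m.py .5462 .3368 .08 -1.6596; python3 - <<'E'
from station import vision
import cv2,pickle,numpy as np
d=vision.get_image("top"); pickle.dump(d,open("top5.pkl","wb"))
x,y=170,228
a=cv2.resize(d["image"][y:y+98,x:x+133],None,fx=6,fy=6,interpolation=cv2.INTER_CUBIC)
cv2.imwrite("pics/c8.png",a)
E
```

```text
turn 0.0015 shift after turn [-0.0684 -0.0008  0.0921] | tilt [ 0.003  0.001 -1.   ] pos [0.5529 0.4047 0.1722] q6 0.61 t 19.75 open 0.08489606100473955 over 0.0726 F [ 0.99  0.42 -0.33]
```

View pics/c8.png

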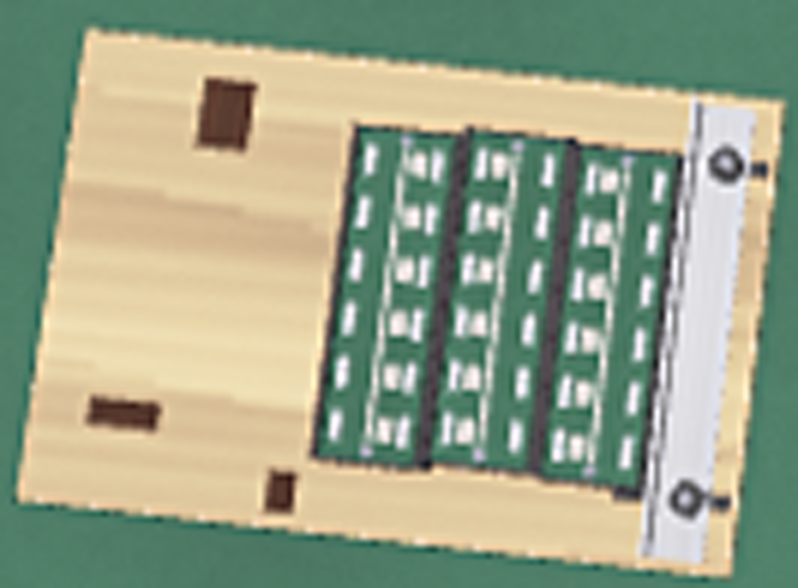

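```bash
python3 -c "
from station import ctrl
print(ctrl.finish_job())"
```

```text
the job is handed in; nothing more can be done
None
```

The top module is off the pile and lies flat, board side up, on the soldering board. The row is closed and was pressed against the fence at about 17 N. The job was handed in at about 20 s; no verdict was returned. My last picture shows the row closed, with the new module's ends within about 3 mm of its neighbour's; a picture taken after the lift showed the rest of the pile apparently unmoved.

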